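# Take the top bowl off the nested stack

### The job

Lay a place for one: lift only the top bowl off the nested stack of three and set it down upright, without dropping it, on the middle of the wooden chopping board. The other two bowls stay nested where they stand, and the things standing around must not be pushed aside or knocked over.

Things in the scene. Friction and masses are not known exactly. Their poses are not given: they have to be found in the camera images.
- bowl_top: Top one of three identical white bowls with dark dashes, nested upright. Round, 151 mm across the rim, 62 mm high, flat foot 80 mm across, 0.13 to 0.25 kg. Origin: centre of its underside, z up. The wall leans outward; it is 4 mm thick and at the rim its middle is about 72 mm from the axis: pinch it there, one finger inside, one outside. The next bowl's rim begins 16 mm below its rim.
- bowl_mid: The middle bowl, the same as the top one, lying loosely in the lowest (nothing locks them); origin at the centre of its underside, about 16 mm above that of the lowest bowl and 16 mm below that of the top one. A finger reaching deeper than 16 mm outside the top rim would grip this bowl too.
- bowl_low: The lowest bowl of the stack, the same again, standing on the worktop; origin at the centre of its underside.
- serving_board: The wooden chopping board lying flat on the worktop, 235 mm (its x) by 290 mm (its y) and 24 mm thick; it does not move. Origin: centre of its underside; its top is at z = 24 mm. A teaspoon lies on it.
- spoon: A steel teaspoon 130 mm long, 26 mm wide, 11 mm high, lying on the chopping board parallel to its longer side, centred about 100 mm from the board's middle on the side to which the board's x points. It may stay as it is. Origin: centre of its underside.
- tin: Food tin, 75 mm thick, 110 mm high, at the right. Origin: centre of the underside. Bystander.
- mug: Mug, green above and white below, 78 mm thick, 116 mm with its handle, 101 mm high, at the left. Origin: centre of the underside of its whole extent. Bystander.
Things that resemble listed ones, but are neither listed nor needed, are in the scene too. What is shaped like the bowl_low but orange is not meant.

How it is judged:
By the outcome, as a careful person would: the job done as asked, in the order asked, and still so for the second after the job is handed in, with the robot touching nothing.
It also fails if it takes over 42 s, if anything falls off the work surface, if the arm or the gripper's body presses on something with over 40 N, if the wrist force passes 120 N, or if a joint passes its speed limit or range.

### The arm

A 7-joint arm with a two-finger parallel gripper is mounted at the origin on a cart in front of the work surface, level with it; the furniture and walls round the work are solid. World frame = base frame: x ahead of the robot, y to its left, z up, the work surface at z = 0. Lengths are in mm, angles in rad, forces in N, time in s.
With the tool pointing down it reaches from about 400 to 750 mm from the base axis. Payload 19.5 kg.
Tool frame: the origin (TCP) lies midway between the tips of the shut fingers; the grasp point (between the pads) lies 19 mm behind it (r.grip_point_offset is the distance from the TCP to the grasp point, in mm); z points along the fingers, y is the line along which they close (so a half turn about z gives the same grasp; the last joint's range is limited). The gripper opens to 85 mm and grips with 20 to 120 N. Pads are 22 mm wide; open, the fingers measure 114 mm over their backs; the gripper's body (76 mm by 85 mm) begins 54 mm behind the grasp point. The pads swing forward as they close: fully open they stand 13 mm farther back than shut.
Start: joints at [-0.042, 0.707, -0.028, 1.485, 0.022, 0.951, -0.075], TCP at [574.974, 0.003, 231.268] pointing down, gripper open.
Joint ranges: [-2.71, 2.71], [-0.32, 2.16], [-1.57, 1.52], [0, 2.45], [-1.46, 4.6], [0, 2.02], [-2.83, 2.83]. Speed limits (rad/s): [1.89, 1.89, 2.57, 2.57, 3.01, 3.01, 3.01].

### API

Orientations are given as [roll, pitch, yaw] about the fixed x, y, z axes, in that order (R = Rz(yaw) Ry(pitch) Rx(roll)).
In Python, from bench import monitor, viewer, r, finder gives the robot as it stands.
- The arm moves only by the tool step_arm, never from a script. Its argument "series" is one flat list of numbers, 7 for each row, row after row: the shift along the tool's x, y, z in units of 25 mm (1.0 is 25 mm), then the turn, a rotation vector about the tool's x, y, z in units of 5 degrees (1.0 is 5 degrees), then the closure in counts, from 0 (fully open) to 255 (shut). In form: [tx, ty, tz, wx, wy, wz, claw, tx, ty, tz, wx, wy, wz, claw, ...]. A call has exactly 5 rows; each row shifts and turns the commanded pose from where the row before left it, along the tool's axes as they then stand; what a row does not reach is not made up. A row lasts 1/10 s, in which the tool goes at most 50 mm and 8.59 degrees, less where a joint would pass 70% of its speed; a pose out of reach is approached as far as the arm can. A call is refused whole if a number of a shift passes 1 or a number of a turn 1, either way. A call with a gripper value outside its range is refused whole. The fingers move at their own pace and stop on an object; "squeeze" is the grip in N (left out, the last holds). Time passes only in rows, so rows that do not move let the fingers close, or fill a call up. It gives the time, the measured TCP pose, the force, the opening and the grip force at its end, in the units of the state.
- monitor.get_obs(): the state, without advancing time (a new reading comes with each control period).
- viewer.grab_frame(name): name is "side" or "top" or "wrist"; returns the picture (420x560x3 uint8, red, green, blue); there is no depth.
- viewer.camera_params(name): a dict with "K" (3x3 intrinsics, pixels), "extrinsics" (4x4, takes a point from world to camera coordinates); the wrist camera has in their place "mount" (4x4, takes a point from camera to tool coordinates, whose origin is the TCP and whose axes are the flange's). Camera axes: x right, y up, looking along -z (the intrinsics and any distortion apply to the point x, -y, -z); pixel columns grow to the right and rows downward; lengths in mm; the calibration is good to about 2 mm. A picture is of the moment at which its call begins: read the wrist's pose just before it. camera_params takes no time and is no camera call.
- r.finish_job(): hands the job in; it is judged then, once.
Trained networks look in the newest picture that a camera, given by its name, has taken for a name from the list of things; names that differ only in an ending like _2 or _b are one class to them, and where a whole thing is asked for, a point or a joint stands for the part that bears it (a point fixed in the world has none). Each returns a list of dicts, best first, with "conf" (0 to 1); they miss things now and then, are a little off and sometimes report something else, mostly with a low value. They report only what shows in the picture. A call takes as long as a camera call. They do not tell look-alikes from the thing itself.
- finder.outline_of(camera, query): "region" (420x560 bool, what is visible of it).
- finder.landmark_of(camera, query): "location" ([x, y, z] in mm, in world coordinates, good to about 4 mm: a listed point, or the origin of a listed thing).
The state is a dict: "t": time; "joint_positions": joint angles; "joint_velocities": joint speeds; "joint_torque": joint torques, N m; "tool_pos": TCP position; "tool_rot": TCP orientation; "wrist_force": force on the tool from outside, world axes, zero at the start; "wrist_torque": the same for the moment, N m; "width": finger opening in mm; "gripper_force": force on a finger pad.
Only numpy, scipy, OpenCV 4.12 (cv2) and the standard library are available. Lean on these libraries where they do the work, as an engineer would, in place of code of your own. Each camera call takes 0.05 s, during which the arm holds its last target. There are 200 camera calls.

## Working session

There is one attempt and no reset: what is moved stays moved. The work goes in short steps, Python scripts to look and compute and a tool call to move; the robot and the scene stay as the last step left them, time stands still between calls to the robot, and variables do not carry over. Pictures are saved under pics/ and viewed, at most 13 in all, crops included, and the job is handed in when it is done.

Besides the shell and the picture viewer there is one more tool, called as name(argument=value, ...) on one line, values as JSON. step_arm: Moves the arm, as the interface text tells. Its arguments: {"type":"object","properties":{"series":{"type":"array","items":{"type":"number"}},"squeeze":{"type":"number"}},"required":["series"]}

```bash
mkdir -p pics; python3 - <<'E'
from bench import monitor, viewer, r, finder
import cv2,numpy as np
s=monitor.get_obs();print({k:np.round(s[k],3) for k in('t','tool_pos','tool_rot','width','wrist_force')}, r.grip_point_offset)
ims=[]
for c in('top','side'):
    im=viewer.grab_frame(c);cv2.imwrite(f'pics/{c}0.png',im[:,:,::-1])
    for q in('bowl_top','bowl_mid','bowl_low','serving_board','spoon','tin','mug'):
        print(c,q,[(np.round(d['location']).tolist(),round(d['conf'],2)) for d in finder.landmark_of(c,q)][:4])
    p=viewer.camera_params(c);print(p['K'],p['extrinsics'],[k for k in p])
E
```

```text
{'t': np.float64(0.0), 'tool_pos': array([5.74742e+02, 1.80000e-02, 2.30828e+02]), 'tool_rot': array([-3.141,  0.   ,  1.571]), 'width': np.float64(85.2), 'wrist_force': array([-0.115,  0.005,  0.315])} 18.700000000000003
top bowl_top [([521.0, 230.0, 33.0], 0.89)]
top bowl_mid []
top bowl_low [([633.0, 391.0, -5.0], 0.75)]
top serving_board [([570.0, -148.0, -3.0], 0.81)]
top spoon [([669.0, -158.0, 28.0], 0.57)]
top tin [([599.0, -400.0, -0.0], 0.95)]
top mug [([536.0, 547.0, 0.0], 0.86)]
[[477.50851774   0.         276.05928628]
 [  0.         477.50851774 207.91667   ]
 [  0.           0.           1.        ]] [[-7.53698871e-03 -9.99969485e-01  2.05517207e-03  7.64942787e+01]
 [ 9.79305407e-01 -6.96553051e-03  2.02268144e-01 -5.76675022e+02]
 [-2.02247656e-01  3.53713384e-03  9.79328022e-01 -1.67507752e+03]
 [ 0.00000000e+00  0.00000000e+00  0.00000000e+00  1.00000000e+00]] ['K', 'extrinsics']
side bowl_top [([520.0, 223.0, 34.0], 0.77)]
side bowl_mid [([520.0, 227.0, 16.0], 0.57), ([520.0, 222.0, 35.0], 0.29)]
side bowl_low [([518.0, 223.0, -2.0], 0.68)]
side serving_board [([572.0, -150.0, -0.0], 0.7), ([602.0, -402.0, -1.0], 0.56)]
side spoon [([668.0, -158.0, 25.0], 0.37)]
side tin []
side mug [([543.0, 540.0, 3.0], 0.87)]
[[394.12385418   0.         277.90700299]
 [  0.         394.12385418 209.2958656 ]
 [  0.           0.           1.        ]] [[-8.58857678e-01 -5.11856934e-01 -1.91303243e-02  5.65671470e+02]
 [ 2.76481594e-01 -4.94708417e-01  8.23906251e-01 -1.66280600e+02]
 [-4.31186059e-01  7.02329027e-01  5.66403143e-01 -1.09162698e+03]
 [ 0.00000000e+00  0.00000000e+00  0.00000000e+00  1.00000000e+00]] ['K', 'extrinsics']
```

View pics/top0.png

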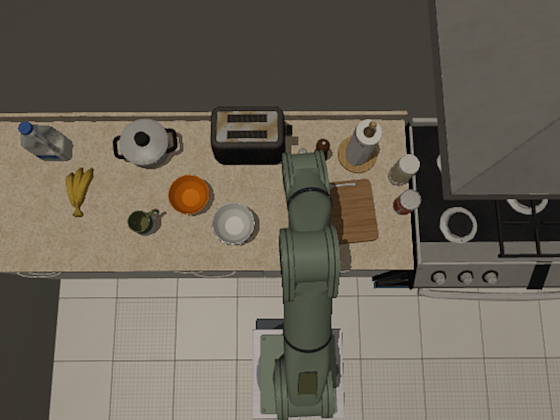

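View pics/side0.png

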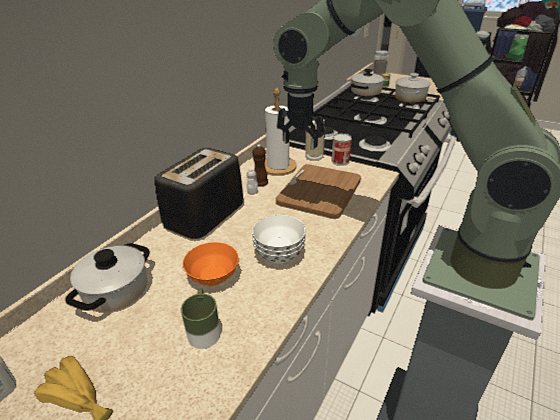

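Candidates for the bowl: the white stack of three at top (234,225), side (279,235), and the orange bowl at top (189,195), side (211,264). The stack is the one described: white, dashed and nested, with its rim at about z = 94. The board is at top (352,212), and the red tin is at top (406,202). I'm moving above the stack for a close look.

step_arm(series=[0.8, -0.4, 0, 0, 0, 0, 0, 0.8, -0.4, 0, 0, 0, 0, 0, 0.8, -0.4, 0, 0, 0, 0, 0, 0.8, -0.4, 0, 0, 0, 0, 0, 0.8, -0.4, 0, 0, 0, 0, 0], squeeze=60)

```text
t: 1.3
tool_pos: [524.5, 100.8, 231.3]
tool_rot: [-3.142, -0.0, 1.571]
wrist_force: [0.7, 0.1, -0.3]
width: 85.1
gripper_force: 0.0
```

step_arm(series=[0.8, -0.4, 0, 0, 0, 0, 0, 0.8, -0.4, 0, 0, 0, 0, 0, 0.8, -0.4, 0, 0, 0, 0, 0, 0.8, -0.4, 0, 0, 0, 0, 0, 0.8, -0.4, 0, 0, 0, 0, 0])

```text
t: 1.8
tool_pos: [474.5, 200.8, 231.3]
tool_rot: [-3.142, -0.0, 1.571]
wrist_force: [-0.1, -0.0, -0.0]
width: 85.8
gripper_force: 0.0
```

```bash
python3 - <<'E'
from bench import monitor, viewer, r, finder
import cv2,numpy as np
s=monitor.get_obs();print(s['t'],s['tool_pos'],s['tool_rot'])
im=viewer.grab_frame('wrist');cv2.imwrite('pics/w1.png',im[:,:,::-1])
print(viewer.camera_params('wrist'))
im=viewer.grab_frame('top');cv2.imwrite('pics/t1.png',cv2.resize(im[130:270,160:420],None,fx=3,fy=3,interpolation=2)[:,:,::-1])
for c in('wrist','top'):
  for q in('bowl_top','bowl_mid','serving_board'):
    print(c,q,[(np.round(d['location'],1).tolist(),round(d['conf'],2)) for d in finder.landmark_of(c,q)][:4])
E
```

```text
1.8 [474.51371859 200.79925455 231.32849277] [-3.14155827e+00 -5.46963447e-05  1.57079768e+00]
{'K': array([[306.01246298,   0.        , 277.187998  ],
       [  0.        , 306.01246298, 213.3350361 ],
       [  0.        ,   0.        ,   1.        ]]), 'mount': array([[-3.75483055e-04,  9.50765655e-01,  3.09910518e-01,
         8.00041106e+01],
       [ 9.99999913e-01,  3.00453158e-04,  2.89833593e-04,
        -2.92580594e-01],
       [ 1.82450232e-04,  3.09910599e-01, -9.50765685e-01,
        -1.41991433e+02],
       [ 0.00000000e+00,  0.00000000e+00,  0.00000000e+00,
         1.00000000e+00]])}
wrist bowl_top [([519.5, 225.3, 33.6], 0.63)]
wrist bowl_mid []
wrist serving_board []
top bowl_top []
top bowl_mid []
top serving_board [([575.3, -149.1, -4.4], 0.6)]
```

View pics/w1.png

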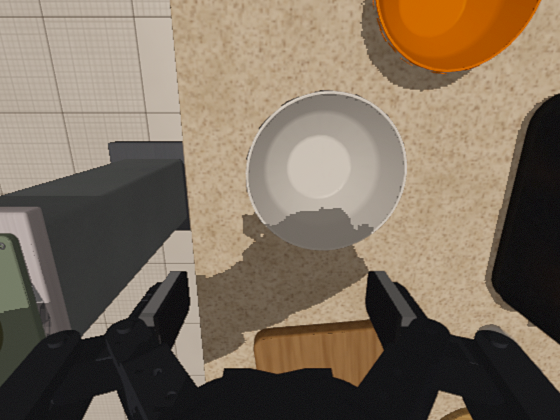

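View pics/t1.png

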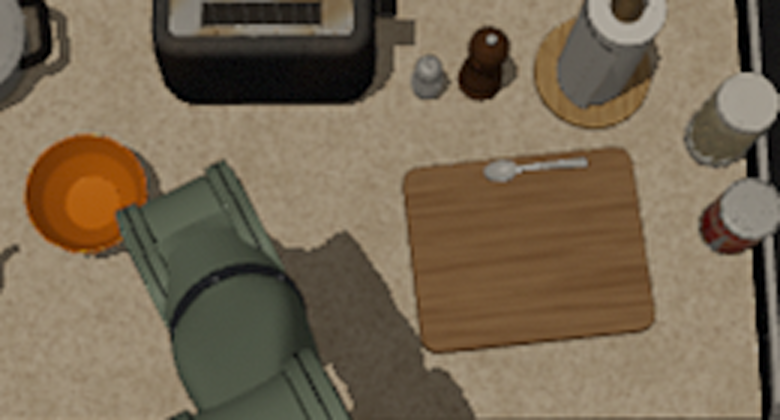

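The wrist view shows the white top bowl's rim spanning columns 247–406 and rows 91–250. The orange bowl is separate at the upper right. The top crop shows the board clear, with corners (405,170), (630,148), (654,328) and (428,352), and the spoon along its far edge. Next I'm computing the bowl and board centres.

```bash
cat >h.py <<'E'
from bench import monitor, viewer, r, finder
import numpy as np
from scipy.spatial.transform import Rotation as Ro
def ray(cam,uv,z,s=None):
    p=viewer.camera_params(cam);K=p['K']
    if cam=='wrist':
        T=np.eye(4);T[:3,:3]=Ro.from_euler('xyz',s['tool_rot']).as_matrix();T[:3,3]=s['tool_pos'];T=T@p['mount']
    else: T=np.linalg.inv(p['extrinsics'])
    uv=np.atleast_2d(uv).astype(float)
    d=np.c_[(uv-K[:2,2])/K[0,0]*[1,-1],-np.ones(len(uv))]@T[:3,:3].T
    return T[:3,3]+d*((z-T[2,3])/d[:,2])[:,None]
E
python3 - <<'E'
from h import *
import cv2
s=monitor.get_obs()
viewer.grab_frame('wrist')
o=finder.outline_of('wrist','bowl_top')
P=ray('wrist',[(247,171),(406,171),(326,91),(326,250)],94,s);print(P.round(1),'c',(P[:2,0].mean()+0).round(1),P[2:,1].mean().round(1))
for d in o[:1]:
    m=d['region'].astype(np.uint8);c=max(cv2.findContours(m,0,1)[0],key=cv2.contourArea)[:,0]
    W=ray('wrist',c,94,s)[:,:2].astype(np.float32);print(d['conf'],m.sum(),cv2.minEnclosingCircle(W))
q=np.array([(405,170),(630,148),(654,328),(428,352)])/3+[160,130]
B=ray('top',q,24);print(B.round(1),B.mean(0),B[0]-B[3],B[1]-B[2],B[0]-B[1])
E
```

```text
[[447.3 229.2  94. ]
 [593.3 228.9  94. ]
 [516.5 297.4  94. ]
 [523.6 149.6  94. ]] c 520.3 223.5
0.65 20425 ((518.718505859375, 225.62913513183594), 75.17463684082031)
[[ 665.1    0.7   24. ]
 [ 691.5 -281.3   24. ]
 [ 464.4 -299.8   24. ]
 [ 437.1  -23.7   24. ]] [ 564.50824598 -151.03878757   24.        ] [228.00759858  24.39405526   0.        ] [227.03169696  18.53039247   0.        ] [-26.39089645 281.98500348   0.        ]
```

step_arm(series=[0.25, -0.25, 0.8, 0, 0, 0, 0, 0.25, -0.25, 0.8, 0, 0, 0, 0, 0.25, -0.25, 0.8, 0, 0, 0, 0, 0.22, -0.25, 0.8, -1, 0, 0, 0, 0, 0, 0, -1, 0, 0, 0])

```text
t: 2.8
tool_pos: [449.1, 224.1, 149.6]
tool_rot: [2.967, 0.0, 1.571]
wrist_force: [1.0, 0.6, 0.2]
width: 85.5
gripper_force: 0.0
```

```bash
python3 - <<'E'
from h import *
s=monitor.get_obs();print(s['t'],s['tool_pos'],s['tool_rot'])
R=Ro.from_euler('xyz',s['tool_rot']).as_matrix()
print(R.round(3),(R.T@(np.array([449.5,225,82])-s['tool_pos'])/25).round(3))
E
```

```text
2.8 [449.12910635 224.13970887 149.6298674 ] [2.96656884e+00 2.24306440e-04 1.57086381e+00]
[[-0.     0.985  0.174]
 [ 1.     0.    -0.   ]
 [-0.     0.174 -0.985]] [ 0.035 -0.456  2.666]
```

step_arm(series=[0.03, -0.11, 0.67, 0, 0, 0, 0, 0, -0.11, 0.67, 0, 0, 0, 0, 0, -0.11, 0.67, 0, 0, 0, 0, 0, -0.08, 0.45, 0, 0, 0, 0, 0, -0.04, 0.2, 0, 0, 0, 0])

```text
t: 3.3
tool_pos: [450.3, 224.7, 83.0]
tool_rot: [2.968, 0.001, 1.571]
wrist_force: [-0.1, 0.7, 1.1]
width: 85.6
gripper_force: 0.0
```

step_arm(series=[0, 0, 0, 0, 0, 0, 120, 0, 0, 0, 0, 0, 0, 150, 0, 0, 0, 0, 0, 0, 180, 0, 0, 0, 0, 0, 0, 190, 0, 0, 0, 0, 0, 0, 200], squeeze=50)

```text
t: 3.8
tool_pos: [450.5, 225.1, 84.1]
tool_rot: [2.967, -0.0, 1.571]
wrist_force: [-0.5, -0.2, -0.4]
width: 18.5
gripper_force: 0.0
```

```bash
python3 - <<'E'
from h import *
import cv2
s=monitor.get_obs();print(s['t'],s['tool_pos'],s['width'])
a=viewer.grab_frame('wrist');b=viewer.grab_frame('side')
b=cv2.resize(b[180:285,200:340],(560,420),interpolation=2)
c=np.hstack([a,b]);cv2.imwrite('pics/g1.png',cv2.resize(c,(800,300),interpolation=cv2.INTER_AREA)[:,:,::-1])
E
```

```text
3.8 [450.50586844 225.05974819  84.12524201] 18.496625700850114
```

View pics/g1.png

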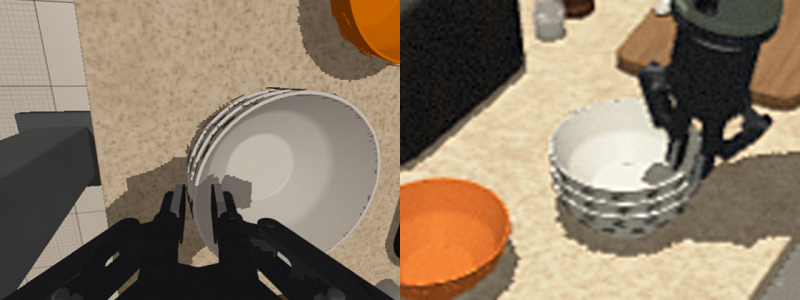

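The wrist view shows the two fingers on either side of the near rim, at about (185–215, 210). The lower rims are undisturbed below. I'm closing now.

step_arm(series=[0, -0.03, 0.06, 0, 0, 0, 205, 0, 0, 0, 0, 0, 0, 220, 0, 0, 0, 0, 0, 0, 240, 0, 0, 0, 0, 0, 0, 255, 0, 0, 0, 0, 0, 0, 255], squeeze=60)

```text
t: 4.4
tool_pos: [450.9, 225.6, 82.7]
tool_rot: [2.965, -0.001, 1.571]
wrist_force: [3.6, 1.2, 4.8]
width: 4.1
gripper_force: 56.3
```

step_arm(series=[0, 0, 0, 0, 0, 0, 255, 0, 0, 0, 0, 0, 0, 255, 0, 0.01, -0.06, 0, 0, 0, 255, 0, 0.02, -0.1, 0, 0, 0, 255, 0, 0.02, -0.1, 0, 0, 0, 255])

```text
t: 4.9
tool_pos: [450.2, 225.1, 89.1]
tool_rot: [2.967, -0.0, 1.571]
wrist_force: [4.8, 1.6, 0.7]
width: 3.7
gripper_force: 54.6
```

step_arm(series=[0, 0.03, -0.2, 0, 0, 0, 255, 0, 0.05, -0.3, 0, 0, 0, 255, 0, 0.07, -0.4, 0, 0, 0, 255, 0, 0.07, -0.4, 0, 0, 0, 255, 0, 0.07, -0.4, 0, 0, 0, 255])

```text
t: 5.4
tool_pos: [449.2, 224.7, 132.8]
tool_rot: [2.968, 0.001, 1.571]
wrist_force: [-0.2, -0.4, -1.9]
width: 2.3
gripper_force: 58.9
```

```bash
python3 - <<'E'
from h import *
import cv2
s=monitor.get_obs();print(s['t'],s['tool_pos'],s['wrist_force'],s['wrist_torque'],s['width'])
a=viewer.grab_frame('wrist');b=viewer.grab_frame('side')
b=cv2.resize(b[180:285,200:340],(560,420),interpolation=2)
c=np.hstack([a,b]);cv2.imwrite('pics/g2.png',cv2.resize(c,(800,300),interpolation=cv2.INTER_AREA)[:,:,::-1])
for q in ('bowl_top','bowl_mid','bowl_low'):print(q,[(np.round(d['location'],1).tolist(),round(d['conf'],2)) for d in finder.landmark_of('side',q)])
E
```

```text
5.4 [449.20670451 224.65989653 132.77501589] [-0.17585531 -0.35712372 -1.91656292] [-0.04433546  0.38147691  0.0170514 ] 2.2766149395741957
bowl_top [([501.5, 225.0, 68.0], 0.98), ([672.6, -159.3, 21.8], 0.65), ([515.8, 225.5, -2.6], 0.57)]
bowl_mid [([517.8, 224.8, 13.0], 0.93)]
bowl_low [([633.1, 393.3, -0.9], 0.94), ([515.4, 224.2, -1.1], 0.62)]
```

View pics/g2.png

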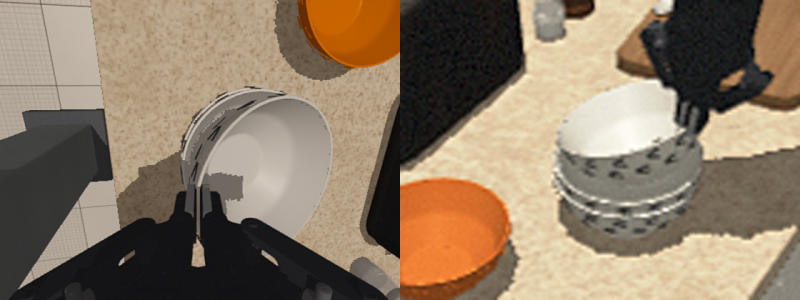

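The top bowl is up alone and the lower two still look nested. It has sagged about 15° at its far side. I'll raise it clear of the stack, then tilt the tool to level it.

step_arm(series=[0, 0.08, -0.45, 0, 0, 0, 255, 0, 0.1, -0.55, 0, 0, 0, 255, 0, 0.1, -0.55, 0, 0, 0, 255, 0, 0.1, -0.55, 0, 0, 0, 255, 0, 0.1, -0.55, 0, 0, 0, 255], squeeze=80)

```text
t: 6.15
tool_pos: [449.8, 224.8, 199.3]
tool_rot: [2.968, 0.001, 1.571]
wrist_force: [-0.2, -0.4, -2.9]
width: 1.7
gripper_force: 73.5
```

step_arm(series=[0, 0.08, -0.45, 0, 0, 0, 255, 0, 0.05, -0.3, -0.5, 0, 0, 255, 0, 0, 0, -0.8, 0, 0, 255, 0, 0, 0, -0.8, 0, 0, 255, 0, 0, 0, -0.8, 0, 0, 255])

```text
t: 6.65
tool_pos: [449.9, 224.8, 218.3]
tool_rot: [2.712, -0.0, 1.571]
wrist_force: [0.8, 0.9, -3.2]
width: 1.5
gripper_force: 73.7
```

```bash
python3 - <<'E'
from h import *
import cv2
s=monitor.get_obs();print(s['t'],s['tool_pos'],s['tool_rot'],s['wrist_force'],s['wrist_torque'],s['width'],s['joint_positions'].round(2))
a=viewer.grab_frame('wrist');b=viewer.grab_frame('side')
b=cv2.resize(b[150:285,180:360],(560,420),interpolation=2)
c=np.hstack([a,b]);cv2.imwrite('pics/g3.png',cv2.resize(c,(800,300),interpolation=cv2.INTER_AREA)[:,:,::-1])
for q in ('bowl_top','bowl_mid','bowl_low'):print(q,[(np.round(d['location'],1).tolist(),round(d['conf'],2)) for d in finder.landmark_of('side',q)])
E
```

```text
6.65 [449.8579018  224.84198403 218.29133611] [ 2.71194278e+00 -3.68662104e-04  1.57066882e+00] [ 0.79269259  0.87059733 -3.1901073 ] [ 0.01373401  0.79441281 -0.02314929] 1.4680341616174524 [-0.95  0.58  0.43  2.17  0.16  0.08 -0.77]
bowl_top [([512.1, 219.6, 164.5], 0.87)]
bowl_mid []
bowl_low [([631.3, 390.0, -1.0], 0.96), ([514.0, 225.5, -0.9], 0.54)]
```

View pics/g3.png

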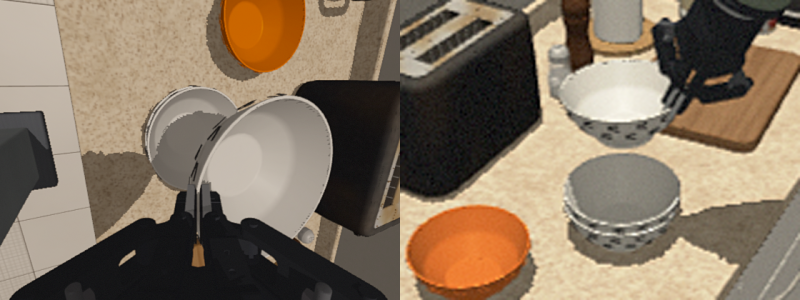

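The bowl is nearly level, the lower pair is still nested in place, and I'm carrying it across to the board.

step_arm(series=[-0.3, 0.3, 0.14, 0, 0, 0, 255, -0.5, 0.44, 0.2, 0, 0, 0, 255, -0.6, 0.44, 0.2, 0, 0, 0, 255, -0.7, 0.44, 0.2, 0, 0, 0, 255, -0.7, 0.44, 0.2, 0, 0, 0, 255])

```text
t: 7.4
tool_pos: [507.7, 153.7, 218.4]
tool_rot: [2.715, -0.0, 1.569]
wrist_force: [1.1, 0.9, -1.5]
width: 1.5
gripper_force: 73.9
```

step_arm(series=[-0.7, 0, 0, 0, 0, 0, 255, -0.7, 0, 0, 0, 0, 0, 255, -0.7, 0, 0, 0, 0, 0, 255, -0.7, 0, 0, 0, 0, 0, 255, -0.7, 0, 0, 0, 0, 0, 255])

```text
t: 7.9
tool_pos: [507.2, 66.0, 218.5]
tool_rot: [2.714, -0.0, 1.569]
wrist_force: [0.0, 1.1, -1.4]
width: 1.5
gripper_force: 73.8
```

step_arm(series=[-0.7, 0, 0, 0, 0, 0, 255, -0.7, 0, 0, 0, 0, 0, 255, -0.7, 0, 0, 0, 0, 0, 255, -0.7, 0, 0, 0, 0, 0, 255, -0.7, 0, 0, 0, 0, 0, 255])

```text
t: 8.4
tool_pos: [508.0, -21.7, 220.2]
tool_rot: [2.716, 0.0, 1.569]
wrist_force: [0.7, 0.1, -1.9]
width: 1.8
gripper_force: 73.8
```

step_arm(series=[-0.7, 0, 0, 0, 0, 0, 255, -0.7, 0, 0, 0, 0, 0, 255, -0.7, 0, 0, 0, 0, 0, 255, -0.6, 0, 0, 0, 0, 0, 255, -0.3, 0, 0, 0, 0, 0, 255])

```text
t: 8.9
tool_pos: [507.7, -97.7, 220.3]
tool_rot: [2.716, 0.001, 1.567]
wrist_force: [-0.3, 1.4, -2.6]
width: 1.3
gripper_force: 73.8
```

```bash
python3 - <<'E'
from h import *
import cv2
s=monitor.get_obs();print(s['t'],s['tool_pos'],s['tool_rot'],s['wrist_force'],s['wrist_torque'],s['width'],s['joint_positions'].round(2))
a=viewer.grab_frame('wrist');b=viewer.grab_frame('side')
b=cv2.resize(b[100:235,240:420],(560,420),interpolation=2)
c=np.hstack([a,b]);cv2.imwrite('pics/g4.png',cv2.resize(c,(800,300),interpolation=cv2.INTER_AREA)[:,:,::-1])
for c in('side','wrist'):
 for q in ('bowl_top','bowl_mid','bowl_low','serving_board'):print(c,q,[(np.round(d['location'],1).tolist(),round(d['conf'],2)) for d in finder.landmark_of(c,q)])
E
```

```text
8.9 [507.65186338 -97.66743268 220.25007431] [2.71646296e+00 6.19623424e-04 1.56709936e+00] [-0.32430968  1.39898407 -2.55463761] [0.03307589 0.79094306 0.00176053] 1.2567052738664584 [ 0.27  0.53 -0.16  2.15  0.5   0.05 -0.35]
side bowl_top [([572.5, -103.8, 164.3], 0.96)]
side bowl_mid [([519.0, 221.6, 11.2], 0.57)]
side bowl_low [([516.9, 222.6, 0.5], 0.81), ([629.3, 390.7, -0.4], 0.68)]
side serving_board [([571.3, -148.4, 0.5], 0.79)]
wrist bowl_top [([568.5, -101.0, 168.5], 0.98)]
wrist bowl_mid []
wrist bowl_low []
wrist serving_board [([570.6, -147.2, 0.9], 0.91)]
```

View pics/g4.png

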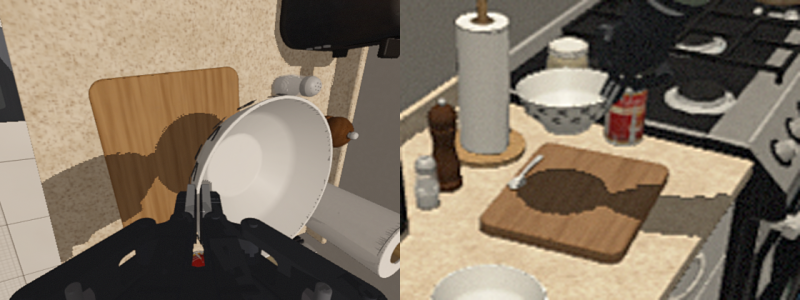

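step_arm(series=[-0.37, -0.25, 0.55, 0, 0, 0, 255, -0.37, -0.33, 0.72, 0, 0, 0, 255, -0.37, -0.33, 0.72, 0, 0, 0, 255, -0.37, -0.33, 0.72, 0, 0, 0, 255, -0.36, -0.25, 0.55, 0, 0, 0, 255])

```text
t: 9.9
tool_pos: [523.1, -148.9, 154.9]
tool_rot: [2.76, -0.012, 1.576]
wrist_force: [0.7, 0.5, -2.0]
width: 1.4
gripper_force: 74.0
```

step_arm(series=[0, -0.12, 0.26, 0, 0, 0, 255, 0, -0.12, 0.26, 0, 0, 0, 255, 0, -0.1, 0.22, 0, 0, 0, 255, 0, -0.08, 0.18, 0, 0, 0, 255, 0, 0, 0, 0, 0, 0, 255])

```text
t: 10.4
tool_pos: [528.3, -151.4, 138.8]
tool_rot: [2.774, -0.017, 1.578]
wrist_force: [-0.4, -0.2, -2.1]
width: 1.7
gripper_force: 74.0
```

```bash
python3 - <<'E'
from h import *
import cv2
s=monitor.get_obs();print(s['t'],s['tool_pos'],s['tool_rot'],s['wrist_force'],s['wrist_torque'],s['width'],s['joint_positions'].round(2))
a=viewer.grab_frame('wrist');b=viewer.grab_frame('side')
b=cv2.resize(b[130:235,260:400],(560,420),interpolation=2)
c=np.hstack([a,b]);cv2.imwrite('pics/g5.png',cv2.resize(c,(800,300),interpolation=cv2.INTER_AREA)[:,:,::-1])
for c in('side','wrist'):
 for q in ('bowl_top','serving_board'):print(c,q,[(np.round(d['location'],1).tolist(),round(d['conf'],2)) for d in finder.landmark_of(c,q)])
E
```

```text
10.4 [ 528.2735419  -151.42297577  138.83447866] [ 2.77436492 -0.01730478  1.57842268] [-0.36300244 -0.21337897 -2.05197826] [-0.01341987  0.69967988  0.03113561] 1.7026524106980543 [ 0.39  0.73 -0.18  2.07  0.51  0.   -0.23]
side bowl_top [([591.9, -153.9, 79.6], 0.89)]
side serving_board [([569.6, -150.9, 3.0], 0.58)]
wrist bowl_top [([588.0, -153.4, 82.8], 0.65)]
wrist serving_board [([569.7, -150.9, -1.3], 0.55)]
```

View pics/g5.png

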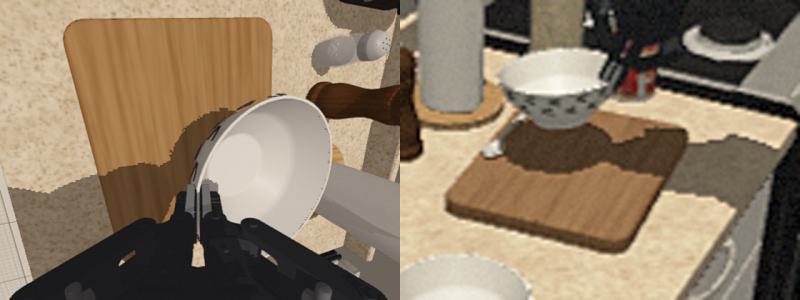

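Joint 6 is at its lower limit because of the outward tilt. I'll raise the bowl and turn it about the vertical so the tilt lies sideways instead.

step_arm(series=[0, 0.23, -0.6, 0, 0, 0, 255, 0, 0.23, -0.6, 0, -0.18, 0.46, 255, 0, 0.23, -0.6, 0, -0.36, 0.93, 255, 0, 0.23, -0.6, 0, -0.36, 0.93, 255, 0, 0.1, -0.3, 0, -0.36, 0.93, 255])

```text
t: 11.2
tool_pos: [527.9, -153.1, 212.6]
tool_rot: [2.778, -0.016, 1.27]
wrist_force: [0.1, -0.1, -2.3]
width: 1.9
gripper_force: 73.9
```

step_arm(series=[0, 0, 0, 0, -0.36, 0.93, 255, 0, 0, 0, 0, -0.36, 0.93, 255, 0, 0, 0, 0, -0.36, 0.93, 255, 0, 0, 0, 0, -0.36, 0.93, 255, 0, 0, 0, 0, -0.36, 0.93, 255])

```text
t: 11.7
tool_pos: [527.7, -152.6, 211.3]
tool_rot: [2.785, -0.012, 0.835]
wrist_force: [-0.2, -0.8, -2.9]
width: 1.6
gripper_force: 74.0
```

```bash
python3 - <<'E'
from h import *
s=monitor.get_obs();print(s['t'],s['tool_pos'],s['tool_rot'],s['wrist_force'],s['width'],s['joint_positions'].round(2))
R=Ro.from_euler('xyz',s['tool_rot']).as_matrix();print(R.round(3))
E
```

```text
11.7 [ 527.69751501 -152.60623227  211.31308514] [ 2.78496828 -0.01162984  0.83529249] [-0.22553112 -0.83442019 -2.93210639] 1.5515338719871152 [-0.02  0.61  0.23  1.97  0.2   0.27 -0.77]
[[ 0.671  0.692  0.266]
 [ 0.741 -0.632 -0.226]
 [ 0.012  0.349 -0.937]]
```

step_arm(series=[0, 0, 0, 0, -0.36, 0.93, 255, 0, 0, 0, 0, -0.36, 0.93, 255, 0, 0, 0, 0, -0.36, 0.93, 255, 0, 0, 0, 0, -0.36, 0.93, 255, 0, 0, 0, 0, -0.36, 0.93, 255])

```text
t: 12.2
tool_pos: [527.8, -152.4, 211.2]
tool_rot: [2.789, -0.005, 0.4]
wrist_force: [0.4, -0.0, -2.7]
width: 1.7
gripper_force: 74.0
```

step_arm(series=[0, 0, 0, 0, -0.36, 0.93, 255, 0, 0, 0, 0, -0.36, 0.93, 255, 0, 0, 0, 0, -0.36, 0.93, 255, 0, 0, 0, 0, -0.3, 0.8, 255, 0, 0, 0, 0, 0, 0, 255])

```text
t: 12.7
tool_pos: [528.1, -152.4, 210.9]
tool_rot: [2.789, 0.0, 0.067]
wrist_force: [-0.3, -0.3, -1.8]
width: 1.8
gripper_force: 74.0
```

```bash
python3 - <<'E'
from h import *
s=monitor.get_obs();print(s['t'],s['tool_pos'],s['tool_rot'],s['wrist_force'],s['width'],s['joint_positions'].round(2))
R=Ro.from_euler('xyz',s['tool_rot']).as_matrix();print(R.round(3))
for c in('side','wrist'):
 viewer.grab_frame(c)
 for q in ('bowl_top','serving_board'):print(c,q,[(np.round(d['location'],1).tolist(),round(d['conf'],2)) for d in finder.landmark_of(c,q)])
E
```

```text
12.7 [ 528.14186676 -152.43262572  210.86698754] [2.78943792e+00 6.09803696e-05 6.74309252e-02] [-0.28465826 -0.30523765 -1.76501081] 1.822418328221306 [-0.27  0.75  0.57  1.74 -0.06  0.65 -1.31]
[[ 0.998  0.063  0.023]
 [ 0.067 -0.936 -0.344]
 [-0.     0.345 -0.939]]
side bowl_top [([529.5, -210.1, 152.1], 0.62)]
side serving_board [([571.3, -146.1, 2.6], 0.96)]
wrist bowl_top [([527.9, -209.8, 151.1], 0.64)]
wrist serving_board [([569.2, -149.1, -1.0], 0.83)]
```

step_arm(series=[0.2, 0, 0, -0.6, 0, 0, 255, 0.4, 0, 0, -0.8, 0, 0, 255, 0.4, 0, 0, -0.6, 0, 0, 255, 0.4, -0.4, -0.23, 0, 0, 0, 255, 0.3, -0.5, -0.29, 0, 0, 0, 255])

```text
t: 13.5
tool_pos: [568.7, -123.7, 210.8]
tool_rot: [2.615, 0.0, 0.069]
wrist_force: [0.1, 0.3, -1.6]
width: 1.7
gripper_force: 74.1
```

step_arm(series=[0.04, -0.5, -0.29, 0, 0, 0, 255, 0.04, -0.5, -0.29, 0, 0, 0, 255, 0.04, -0.4, -0.23, 0, 0, 0, 255, 0.03, -0.23, -0.13, 0, 0, 0, 255, 0, 0, 0, 0, 0, 0, 255])

```text
t: 14.0
tool_pos: [569.0, -76.1, 210.8]
tool_rot: [2.615, 0.0, 0.069]
wrist_force: [-0.7, -0.3, -2.1]
width: 1.7
gripper_force: 74.0
```

```bash
python3 - <<'E'
from h import *
import cv2
s=monitor.get_obs();print(s['t'],s['tool_pos'],s['tool_rot'],s['wrist_force'],s['width'],s['joint_positions'].round(2))
R=Ro.from_euler('xyz',s['tool_rot']).as_matrix();print(R.round(3))
for c in('side','wrist'):
 im=viewer.grab_frame(c)
 for q in ('bowl_top','serving_board'):print(c,q,[(np.round(d['location'],1).tolist(),round(d['conf'],2)) for d in finder.landmark_of(c,q)])
 if c=='side': b=cv2.resize(im[110:230,250:410],(560,420),interpolation=2)
cv2.imwrite('pics/g6.png',cv2.resize(np.hstack([im,b]),(800,300),interpolation=cv2.INTER_AREA)[:,:,::-1])
E
```

```text
14.0 [568.99089565 -76.05075805 210.81591135] [2.61514462e+00 1.39986552e-04 6.89658188e-02] [-0.73041055 -0.31322318 -2.06831241] 1.7461297678620182 [-0.54  0.88  0.73  1.62 -0.02  0.76 -1.52]
[[ 0.998  0.06   0.035]
 [ 0.069 -0.863 -0.501]
 [-0.     0.502 -0.865]]
side bowl_top [([572.7, -145.9, 165.7], 0.81)]
side serving_board [([574.7, -151.2, 1.9], 0.72)]
wrist bowl_top [([569.1, -146.6, 163.2], 0.73)]
wrist serving_board []
```

View pics/g6.png

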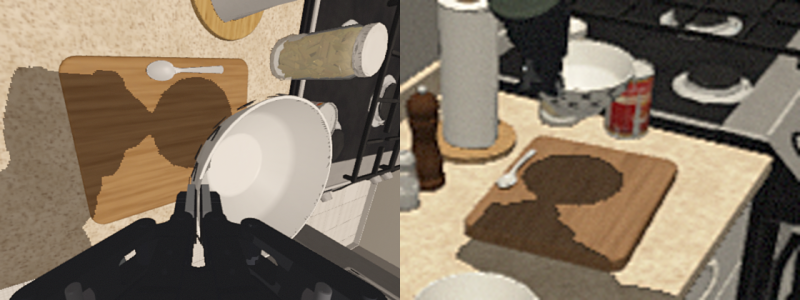

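The bowl is now level to about 2° and centred over the board at (571,−146). The spoon is clear of it, so I'm descending.

step_arm(series=[0, -0.2, 0.46, 0, 0, 0, 255, 0, -0.4, 0.7, 0, 0, 0, 255, 0, -0.45, 0.78, 0, 0, 0, 255, 0, -0.45, 0.78, 0, 0, 0, 255, 0, -0.4, 0.7, 0, 0, 0, 255])

```text
t: 14.8
tool_pos: [568.6, -79.0, 111.2]
tool_rot: [2.615, 0.001, 0.068]
wrist_force: [-0.0, -0.4, -1.9]
width: 1.7
gripper_force: 73.9
```

step_arm(series=[0, -0.25, 0.43, 0, 0, 0, 255, 0, -0.15, 0.26, 0, 0, 0, 255, 0, -0.1, 0.17, 0, 0, 0, 255, 0, 0, 0, 0, 0, 0, 255, 0, 0, 0, 0, 0, 0, 255])

```text
t: 15.3
tool_pos: [569.3, -78.8, 88.7]
tool_rot: [2.615, -0.001, 0.068]
wrist_force: [0.0, 0.3, -2.0]
width: 1.6
gripper_force: 74.1
```

```bash
python3 - <<'E'
from h import *
s=monitor.get_obs();print(s['t'],s['tool_pos'],s['tool_rot'],s['wrist_force'],s['wrist_torque'],s['joint_positions'].round(2))
for c in('side','wrist'):
 viewer.grab_frame(c)
 for q in ('bowl_top','serving_board'):print(c,q,[(np.round(d['location'],1).tolist(),round(d['conf'],2)) for d in finder.landmark_of(c,q)])
E
```

```text
15.3 [569.25403488 -78.80394174  88.71862599] [ 2.61491852e+00 -5.51254580e-04  6.79447223e-02] [ 0.01595987  0.3449608  -1.98852744] [ 0.90375769  0.02237388 -0.00111145] [-0.5   1.07  0.66  1.7  -0.08  0.51 -1.57]
side bowl_top [([574.3, -148.1, 38.7], 0.57)]
side serving_board [([570.6, -150.4, -2.0], 0.73)]
wrist bowl_top [([568.9, -145.4, 39.7], 0.77), ([671.9, -164.0, 23.5], 0.32)]
wrist serving_board [([598.8, -406.9, -2.7], 0.48)]
```

step_arm(series=[0, -0.07, 0.12, 0, 0, 0, 255, 0, -0.07, 0.12, 0, 0, 0, 255, 0, -0.04, 0.07, 0, 0, 0, 255, 0, 0, 0, 0, 0, 0, 255, 0, 0, 0, 0, 0, 0, 255])

```text
t: 16.1
tool_pos: [569.0, -78.8, 79.2]
tool_rot: [2.615, 0.0, 0.068]
wrist_force: [-0.6, 0.4, -2.1]
width: 1.4
gripper_force: 73.9
```

step_arm(series=[0, -0.02, 0.04, 0, 0, 0, 255, 0, -0.02, 0.04, 0, 0, 0, 255, 0, -0.02, 0.04, 0, 0, 0, 255, 0, 0, 0, 0, 0, 0, 255, 0, 0, 0, 0, 0, 0, 255])

```text
t: 16.6
tool_pos: [569.1, -79.0, 75.9]
tool_rot: [2.615, 0.0, 0.068]
wrist_force: [1.3, -0.1, -2.6]
width: 2.1
gripper_force: 73.9
```

step_arm(series=[0, -0.02, 0.04, 0, 0, 0, 255, 0, 0, 0, 0, 0, 0, 255, 0, -0.02, 0.04, 0, 0, 0, 255, 0, 0, 0, 0, 0, 0, 255, 0, 0, 0, 0, 0, 0, 255])

```text
t: 17.1
tool_pos: [569.6, -78.7, 74.3]
tool_rot: [2.615, -0.001, 0.069]
wrist_force: [-0.9, 6.7, 11.1]
width: 1.6
gripper_force: 75.6
```

step_arm(series=[0, 0.01, -0.02, 0, 0, 0, 255, 0, 0, 0, 0, 0, 0, 255, 0, 0, 0, 0, 0, 0, 255, 0, 0, 0, 0, 0, 0, 240, 0, 0, 0, 0, 0, 0, 235], squeeze=25)

```text
t: 17.6
tool_pos: [569.0, -79.4, 74.3]
tool_rot: [2.614, 0.0, 0.068]
wrist_force: [0.8, -0.6, 1.3]
width: 6.6
gripper_force: 0.6
```

step_arm(series=[0, 0, 0, 0, 0, 0, 228, 0, 0, 0, 0, 0, 0, 222, 0, 0, 0, 0, 0, 0, 215, 0, 0, 0, 0, 0, 0, 205, 0, 0, 0, 0, 0, 0, 195])

```text
t: 18.1
tool_pos: [569.0, -79.1, 74.2]
tool_rot: [2.615, 0.0, 0.068]
wrist_force: [-0.7, -0.4, 0.2]
width: 19.9
gripper_force: 0.0
```

```bash
python3 - <<'E'
from h import *
import cv2
s=monitor.get_obs();print(s['t'],s['tool_pos'],s['wrist_force'],s['width'])
for c in('side','wrist'):
 im=viewer.grab_frame(c)
 for q in ('bowl_top','bowl_mid','serving_board'):print(c,q,[(np.round(d['location'],1).tolist(),round(d['conf'],2)) for d in finder.landmark_of(c,q)])
 if c=='side': b=cv2.resize(im[130:235,260:400],(560,420),interpolation=2)
cv2.imwrite('pics/g7.png',cv2.resize(np.hstack([im,b]),(800,300),interpolation=cv2.INTER_AREA)[:,:,::-1])
E
```

```text
18.1 [569.04909285 -79.10222538  74.19757792] [-0.71824732 -0.39198846  0.22026441] 19.89639112082891
side bowl_top [([570.0, -147.0, 26.3], 0.68)]
side bowl_mid [([518.1, 224.0, 15.7], 0.78), ([668.6, -159.4, 21.7], 0.7)]
side serving_board [([572.5, -150.2, -0.5], 0.7), ([545.4, 543.3, 3.4], 0.65)]
wrist bowl_top [([568.3, -146.1, 26.6], 0.58)]
wrist bowl_mid []
wrist serving_board []
```

View pics/g7.png

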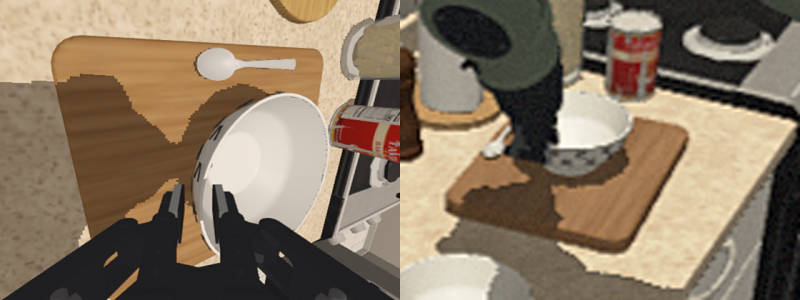

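The bowl stands on the board near its middle, and the fingers are clear on both sides of the rim. I'm withdrawing.

step_arm(series=[0, 0, 0, 0, 0, 0, 175, 0, 0, 0, 0, 0, 0, 175, 0, 0.05, -0.15, 0, 0, 0, 175, 0, 0.1, -0.3, 0, 0, 0, 175, 0, 0.15, -0.4, 0, 0, 0, 175])

```text
t: 19.0
tool_pos: [568.7, -74.8, 97.1]
tool_rot: [2.615, 0.0, 0.068]
wrist_force: [-0.4, 0.2, -0.5]
width: 27.0
gripper_force: 0.0
```

step_arm(series=[0, 0.2, -0.6, 0, 0, 0, 175, 0, 0.2, -0.7, 0, 0, 0, 175, 0, 0.2, -0.7, 0, 0, 0, 175, 0, 0.1, -0.7, 0, 0, 0, 175, 0, 0.1, -0.5, 0, 0, 0, 175])

```text
t: 19.5
tool_pos: [567.4, -51.5, 177.5]
tool_rot: [2.615, -0.001, 0.068]
wrist_force: [0.0, 0.4, 0.5]
width: 26.6
gripper_force: 0.0
```

```bash
python3 - <<'E'
from h import *
import cv2
s=monitor.get_obs();print(s['t'],s['tool_pos'],s['wrist_force'],s['width'])
for c in('side','top'):
 im=viewer.grab_frame(c)
 for q in ('bowl_top','bowl_mid','bowl_low','serving_board','spoon','tin','mug'):print(c,q,[(np.round(d['location'],1).tolist(),round(d['conf'],2)) for d in finder.landmark_of(c,q)][:2])
 if c=='side': b=cv2.resize(im[100:310,170:450],(560,420),interpolation=2)
cv2.imwrite('pics/g8.png',cv2.resize(b,(800,600))[:,:,::-1])
E
```

```text
19.5 [567.39806834 -51.50742458 177.4578038 ] [0.0471934  0.36679186 0.54630303] 26.564208910595745
side bowl_top [([572.8, -150.7, 25.6], 0.91)]
side bowl_mid [([518.5, 222.4, 17.1], 0.79)]
side bowl_low [([632.7, 391.0, -0.9], 0.85), ([513.6, 223.1, 0.3], 0.69)]
side serving_board [([570.9, -150.3, 1.2], 0.66)]
side spoon [([670.4, -159.4, 24.2], 0.49)]
side tin [([601.1, -401.1, -1.5], 0.9)]
side mug [([542.4, 538.4, 2.7], 0.77)]
top bowl_top [([576.3, -144.6, 26.3], 0.57)]
top bowl_mid [([668.6, -156.4, 27.7], 0.47)]
top bowl_low [([633.1, 395.0, -0.6], 0.9)]
top serving_board [([569.9, -150.2, -0.8], 0.78)]
top spoon [([669.3, -156.2, 26.1], 0.53)]
top tin [([595.5, -399.7, 0.7], 0.87)]
top mug [([537.4, 544.4, -0.3], 0.8), ([570.8, -147.9, 2.3], 0.23)]
```

View pics/g8.png

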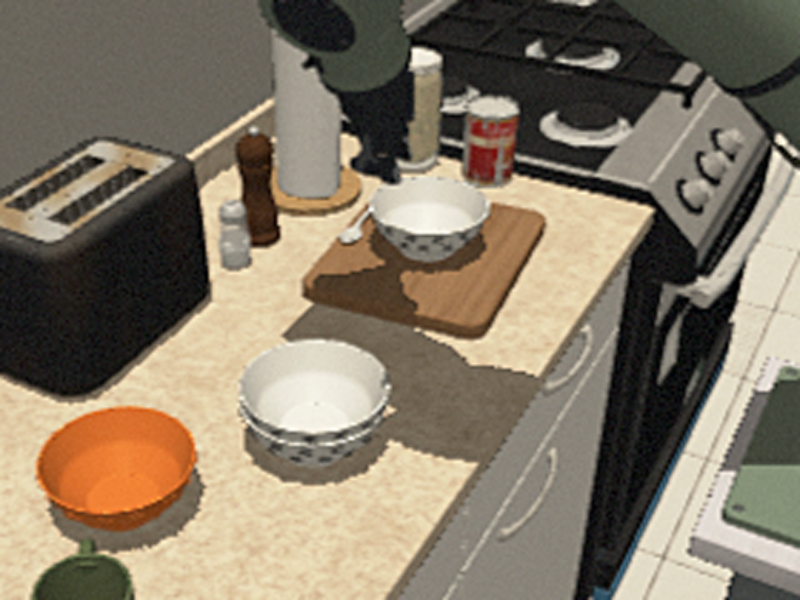

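The side crop shows the bowl upright on the middle of the board at (430,218). The other two are nested at (315,400), and nothing else has moved. I'm handing in.

```bash
python3 -c "
from bench import r
print(r.finish_job())"
```

```text
the job is handed in; nothing more can be done
None
```

The top bowl is standing upright on the middle of the board, within about 5 mm by the last camera readings; the other two are still nested where they stood, nothing else moved, and I handed the job in at about 20 s (the judge's verdict was not shown).

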